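# Bring the yellow-lidded jar round to the pointer

## Robot

A 6-joint arm with a two-finger parallel gripper is mounted at the origin on the work surface. World frame = base frame: x ahead of the robot, y to its left, z up, the work surface at z = 0. Lengths are in mm, angles in rad, forces in N, time in s.
With the tool pointing down it reaches from about 350 to 775 mm from the base axis. Payload 7.3 kg.
Tool frame: the origin (TCP) lies at the very end of the fingers, on their centre line; the grasp point (between the pads) lies 19 mm behind it (bot.grip_point_offset is the distance from the TCP to the grasp point, in mm); z points along the fingers, y is the line along which they close (so a half turn about z gives the same grasp; the last joint's range is limited). The gripper opens to 92 mm and grips with 3 to 60 N. Pads are 19 mm wide; open, the fingers measure 130 mm over their backs; the gripper's body (75 mm by 190 mm) begins 47 mm behind the grasp point.
Start: joints at [0.983, 0.342, 1.524, -0, 1.275, -0.146], TCP at [224.462, 474.618, 226.741] pointing down, gripper open.
Joint ranges: [-2.53, 2.53], [-0.77, 2.02], [0.04, 2.7], [-1, 4.14], [0.28, 2.66], [-3.11, 3.11]. Speed limits (rad/s): [2.57, 2.57, 3.14, 3.14, 3.14, 3.14].

## Interface

Orientations are given as [roll, pitch, yaw] about the fixed x, y, z axes, in that order (R = Rz(yaw) Ry(pitch) Rx(roll)).
In Python, from plant import bot gives the robot as it stands. The module is installed in compiled form; this text tells all that it offers.
- The arm moves only by the shell command python3 -m jog 'ROWS' [OPENING]. ROWS is JSON, a list of rows, each a list of 6 numbers: the shift along the tool's x, y, z in mm, then the turn, a rotation vector about the tool's x, y, z in rad. In form: [[dx, dy, dz, rx, ry, rz], ...]. A call has 1 to 12 rows; each row shifts and turns the commanded pose from where the row before left it, along the tool's axes as they then stand; what a row does not reach is not made up. A row lasts 1/10 s, in which the tool goes at most 50 mm and 8.59 degrees, less where a joint would pass 70% of its speed; a pose out of reach is approached as far as the arm can. A call with a gripper value outside its range is refused whole. OPENING is the opening in per cent of the stroke, from 0 (shut) to 100 (fully open), set as the call begins (- or left out, the last holds). The fingers move at their own pace and stop on an object; the grip force is fixed at half the most. Time passes only in rows, so rows that do not move let the fingers close. It gives the time, the measured TCP pose, the force, the opening and the grip force at its end, in the units of the state.
- bot.get_obs(): the state, without advancing time (a new reading comes with each control period).
- bot.capture(name): name is "scene" or "top"; returns the picture (384x512x3 uint8, red, green, blue); there is no depth.
- bot.camera_model(name): a dict with "fx", "fy", "cx", "cy" (pixels), "dist_coeffs" ([k1, k2, p1, p2, k3] as OpenCV has them; the pictures are not rectified), "position" and "orientation" of the camera in the world. Camera axes: x right, y down, z forward; pixel columns grow to the right and rows downward; lengths in mm; the calibration is good to about 2 mm. A picture is of the moment at which its call begins. camera_model takes no time and is no camera call.
- bot.close_job(): hands the job in; it is judged then, once.
Trained networks look in the newest picture that a camera, given by its name, has taken for a name from the list of things; names that differ only in an ending like _2 or _b are one class to them, and where a whole thing is asked for, a point or a joint stands for the part that bears it (a point fixed in the world has none). Each returns a list of dicts, best first, with "p" (0 to 1); they miss things now and then, are a little off and sometimes report something else, mostly with a low value. They report only what shows in the picture. A call takes as long as a camera call.
- bot.outline_of(target, camera): "mask" (384x512 bool, what is visible of it) and "pixel" ([column, row] in pixels, amid what is visible of it).
The state is a dict: "time": time; "joint_positions": joint angles; "dq": joint speeds; "tau": joint torques, N m; "tool_pos": TCP position; "tcp_rot": TCP orientation; "contact_force": force on the tool from outside, world axes, zero at the start; "moment": the same for the moment, N m; "grip_width": finger opening in mm; "finger_force": force on a finger pad.
Only numpy, scipy, OpenCV 4.12 (cv2) and the standard library are available. Lean on these libraries where they do the work, as an engineer would, in place of code of your own. Each camera call takes 0.05 s, during which the arm holds its last target. There are 200 camera calls.

## Task

On the table stands a jar carousel with a spoked wheel on top. With a fingertip, gently push a spoke round, without spinning the carousel, until the jar with the yellow lid stands squarely in line with the red pointer on the carousel's foot, ready to be picked. Do not touch, lift or tip any of the jars: they ride along upright in their wells; leave everything else on the table where it is.

Things in the scene. Friction and masses are not known exactly. Their poses are not given: they have to be found in the camera images.
- carousel: Turning part of the jar carousel: a round wooden board 236 mm across, 12 mm thick, on an upright axis. Origin: on the axis, underside of the board, 20 mm above the table; z up. Four wells (rims 10 mm high, 61 mm inside) have centres 78 mm out along its +x, +y, -x, -y. Turns endlessly either way against friction (0.15 N m, about 2 N on a spoke) and stays where it is left.
- hub (a point): Point on the carousel's axis, 150 mm above the table, in the black hub cap (90 mm across, top 167 mm above the table) that carries four level spokes and turns with the board.
- spoke (a point): Centre of the black ball (18 mm) at the end of one of the four steel spokes, 117 mm from the axis, 150 mm above the table. Spokes are 12 mm thick round bars, 90 degrees apart, each midway (45 degrees) between two wells; bare from 45 to 108 mm from the axis. 47 mm is free between the jar lids and the spokes' undersides; nothing is above.
- foot: Fixed dark steel foot under the carousel, on the same axis: a disc of diameter 250 mm, 14 mm high, with a red pointer on its rim, reaching to 170 mm from the axis and up to 26 mm high. Origin: centre of the underside. The pointer lies along the body's -x.
- pickup (a point): The pick-up place, fixed: the point 78 mm from the carousel's axis straight inward of the red pointer, 32 mm above the table. The yellow-lidded jar's origin must come here.
- jar_yellow: Loose glass jar with a yellow lid, 57 mm across, 65 mm tall with lid, standing in one of the carousel's four wells (any of them), top 97 mm above the table. Origin: centre of its underside.
- jar_red: Loose glass jar with a red lid, 57 mm across, 65 mm tall with lid, standing in one of the carousel's four wells (any of them), top 97 mm above the table. Origin: centre of its underside.
- jar_blue: Loose glass jar with a blue lid, 57 mm across, 65 mm tall with lid, standing in one of the carousel's four wells (any of them), top 97 mm above the table. Origin: centre of its underside.
- jar_white: Loose glass jar with a white lid, 57 mm across, 65 mm tall with lid, standing in one of the carousel's four wells (any of them), top 97 mm above the table. Origin: centre of its underside.
- cup: Loose white paper cup, 66 mm across the rim, 85 mm tall, beside the carousel's foot. Origin: centre of its underside. A bystander.
- tin: Loose tin with a green label, 56 mm across, 75 mm tall, beside the carousel's foot. Origin: centre of its underside. A bystander.
- bowl: Loose steel bowl, 150 mm across, 60 mm tall, at the left. Origin: centre of its underside. A bystander.
- water: Loose water bottle, 64 mm across, 160 mm tall, at the right. Origin: centre of its underside. A bystander.
- carton: Loose cardboard carton, 70 x 100 x 140 mm tall, at the left. Origin: centre of its underside. A bystander.

How it is judged (in metres and radians):
At the end, for the whole second after the job is handed in: The yellow-lidded jar stands within 12 mm (about 9 degrees of turn) of the pick-up place in front of the red pointer, the carousel is at rest, and all four jars stand upright on the floor of their wells (horizontal distance between jar_yellow and pickup below 0.012 m and angular speed of carousel below 0.05 rad/s and height (world z) of each of jar_yellow, jar_red, jar_blue, jar_white below 0.04 m and angle between each of jar_yellow, jar_red, jar_blue, jar_white's own z axis and vertical below 0.1 rad); the robot touches nothing.
It fails at once if a jar is lifted, tipped or taken out of its well (underside over 45 mm above the table, or leaning over 0.2 rad) (height (world z) of any of jar_yellow, jar_red, jar_blue, jar_white above 0.045 m or angle between any of jar_yellow, jar_red, jar_blue, jar_white's own z axis and vertical above 0.2 rad).
It fails at once if the robot touches a jar with more than 1 N (contact force between any of the fingers, the arm and jar_yellow above 1 N or contact force between any of the fingers, the arm and jar_red above 1 N or contact force between any of the fingers, the arm and jar_blue above 1 N or contact force between any of the fingers, the arm and jar_white above 1 N).
It fails at once if the carousel is spun faster than 2.5 rad/s (angular speed of carousel above 2.5 rad/s).
It fails at once if the cup, tin, bowl, water bottle or carton is moved more than 15 mm (distance of any of cup, tin, bowl, water, carton from where it was at the start of the episode above 0.015 m).
It also fails if it takes over 45 s, if anything falls off the work surface, if the arm or the gripper's body presses on something with over 40 N, if the wrist force passes 120 N, or if a joint passes its speed limit or range.

## Working session

There is one attempt and no reset: what is moved stays moved. The work goes in short steps, Python scripts to look and compute and a shell command to move; the robot and the scene stay as the last step left them, time stands still between calls to the robot, and variables do not carry over. Pictures are saved under pics/ and viewed, at most 10 in all, crops included, and the job is handed in when it is done.

```bash
mkdir -p pics; python3 - <<'E'
from plant import bot
import cv2
for n in ["scene","top"]:
    im=bot.capture(n); cv2.imwrite(f"pics/{n}0.png",im[:,:,::-1])
    m=bot.camera_model(n); print(n,m)
    for t in ["hub","spoke","jar_yellow","jar_red","jar_blue","jar_white","foot","cup","tin","bowl","water","carton"]:
        print(t,[(round(d["p"],2),[round(float(v)) for v in d["pixel"]]) for d in bot.outline_of(t,n)[:4]])
print(bot.get_obs())
E
```

```text
scene {'fx': 348.34051271761354, 'fy': 348.34051271761354, 'cx': 255.99791018024658, 'cy': 192.55893136275836, 'dist_coeffs': array([-0.10328928,  0.        ,  0.        ,  0.        ,  0.        ]), 'position': array([1184.89630172, -634.17079442,  684.70228561]), 'orientation': array([-2.13969038,  0.00829603,  0.77785751])}
hub [(0.88, [285, 207])]
spoke [(0.61, [284, 207])]
jar_yellow [(0.89, [271, 210])]
jar_red [(0.94, [308, 204]), (0.73, [348, 161])]
jar_blue [(0.59, [293, 192]), (0.25, [309, 142])]
jar_white [(0.81, [258, 194])]
foot [(0.55, [276, 232])]
cup [(0.79, [321, 183])]
tin [(0.77, [242, 186])]
bowl [(0.56, [347, 160]), (0.26, [284, 209])]
water [(0.7, [127, 293]), (0.64, [320, 181])]
carton [(0.73, [313, 142])]
top {'fx': 437.54000246330486, 'fy': 437.54000246330486, 'cx': 264.3891647477486, 'cy': 192.44676753287072, 'dist_coeffs': array([-0.10828712,  0.        ,  0.        ,  0.        ,  0.        ]), 'position': array([ 472.01590285,   -3.80487509, 1487.23787755]), 'orientation': array([-3.08312739, -0.0039402 , -1.5464916 ])}
hub [(0.76, [236, 185])]
spoke [(0.
[... 378 characters left out ...]
96, [108, 236])]
{'time': 1.3, 'joint_positions': array([ 9.82994694e-01,  3.42006319e-01,  1.52409562e+00, -4.62795060e-06,
        1.27540496e+00, -1.45984694e-01]), 'dq': array([ 0.00163774,  0.00015069, -0.00126667, -0.0008637 ,  0.00030791,
        0.00026977]), 'tau': array([ 1.18103089e-03, -4.31143284e+01, -2.44473588e+01,  7.17545534e-02,
        4.84798872e-02,  2.90235607e-05]), 'tool_pos': array([224.46557747, 474.61607579, 226.73875597]), 'tcp_rot': array([3.14150846e+00, 1.68545847e-05, 2.69977706e+00]), 'contact_force': array([-0.23759905,  0.62365178, -0.7361099 ]), 'moment': array([-0.01289583,  0.00315602, -0.04058524]), 'finger_force': 0.0, 'grip_width': 91.74855877415726}
```

```bash
python3 - <<'E'
import cv2
t=cv2.imread("pics/top0.png")[110:270,140:320]
cv2.imwrite("pics/topc.png",cv2.resize(t,(675,600),interpolation=cv2.INTER_CUBIC))
t=cv2.imread("pics/scene0.png")[120:270,180:380]
cv2.imwrite("pics/scenec.png",cv2.resize(t,None,fx=4,fy=4,interpolation=cv2.INTER_CUBIC))
E
```

```text
(no output)
```

View pics/topc.png

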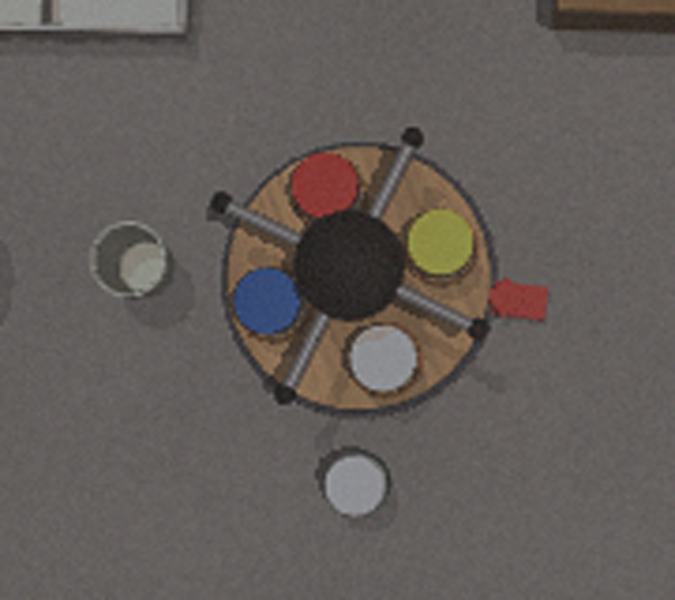

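View pics/scenec.png

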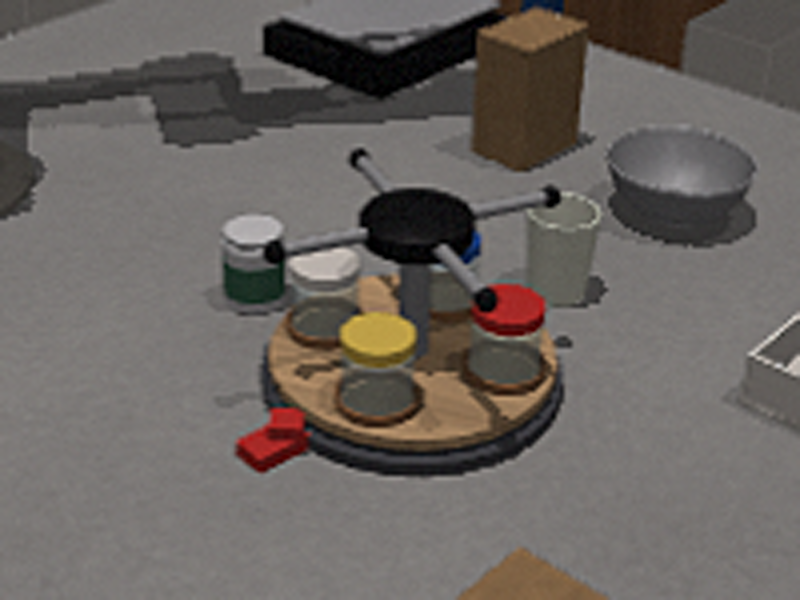

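Top crop shows the hub at about full-image pixel (233,181), yellow lid (257,175), red pointer (279,190), and the ball ends at (250,147), (199,164), (216,215) and (268,197). The scene view agrees. Next I'll convert these to positions.

```bash
cat > h.py <<'E'
from plant import bot
import numpy as np, cv2
from scipy.spatial.transform import Rotation as R
def ray(n,px):
    m=bot.camera_model(n); K=np.array([[m["fx"],0,m["cx"]],[0,m["fy"],m["cy"]],[0,0,1]])
    u=cv2.undistortPoints(np.array([[px]],float),K,m["dist_coeffs"])[0,0]
    return m["position"],R.from_euler("xyz",m["orientation"]).apply([*u,1])
def at(n,px,z):
    p,d=ray(n,px); return (p+d*(z-p[2])/d[2])[:2]
def blob(im,lo,hi,box):
    h=cv2.inRange(cv2.cvtColor(im,cv2.COLOR_RGB2HSV),lo,hi); x0,y0,x1,y1=box
    ys,xs=np.nonzero(h[y0:y1,x0:x1]); return xs.mean()+x0,ys.mean()+y0
def tri(a,b):
    (p,d),(q,e)=ray("scene",a),ray("top",b)
    s=np.linalg.lstsq(np.c_[d,-e],q-p,rcond=None)[0]; return (p+s[0]*d+q+s[1]*e)/2
def measure(balls=None):
    im=bot.capture("top")
    y=at("top",blob(im,(22,110,60),(35,255,255),(190,130,290,240)),97)
    r=im.astype(int); m=(r[...,0]>110)&(r[...,1]<90)&(r[...,2]<90); m[:,:268]=0; m[:,300:]=0
    ys,xs=np.nonzero(m); p=at("top",(xs.mean(),ys.mean()),22)
    return im,y,p
E
python3 - <<'E'
from h import *
c=lambda x,y:(x/3.75+140-.4,y/3.75+110-.4)
B=[at("top",c(*q),150) for q in [(412,137),(220,203),(285,393),(480,328)]]
hub=np.mean(B,0); print("balls",np.round(B),"hub",hub, at("top",c(350,265),167))
print([np.degrees(np.arctan2(*(b-hub)[::-1])).round(1) for b in B],[np.linalg.norm(b-hub).round() for b in B])
im,y,p=measure()
for n,v in(("yellow",y),("ptr",p)):
    d=v-hub; print(n,v,np.linalg.norm(d),np.degrees(np.arctan2(d[1],d[0])))
s=lambda x,y:(x/4+180-.4,y/4+120-.4)
for a,b in [((358,158),(220,203)),((552,197),(220,203)),((487,299),(412,137)),((274,250),(480,328)),((358,158),(285,393))]: print(tri(s(*a),c(*b)).round())
print("yellowlid",tri(s(378,335),c(440,242)))
for n,q,z in[("cup",(130,258),85),("tin",(355,485),75)]: print(n,at("top",c(*q),z))
E
```

```text
balls [[692.  42.]
 [634. 199.]
 [480. 140.]
 [536. -17.]] hub [585.57829454  90.966693  ] [584.00019405  89.0106684 ]
[np.float64(-24.5), np.float64(65.8), np.float64(155.1), np.float64(-114.4)] [np.float64(117.0), np.float64(118.0), np.float64(117.0), np.float64(119.0)]
yellow [611.7096485   17.85671372] 77.63965952450052 -70.33182668669177
ptr [608.8307996  -58.32232614] 151.0890142494534 -81.1470307251997
[578. 136. 202.]
[635. 199. 147.]
[693.  42. 149.]
[537. -17. 150.]
[479. 140. 149.]
yellowlid [612.0362867   18.03647743  91.5161352 ]
cup [592.48564754 284.70114435]
tin [402.60737845  85.90360091]
```

```bash
python3 - <<'E'
from h import *
c=lambda x,y:(x/3.75+140-.4,y/3.75+110-.4)
s=lambda x,y:(x/4+180-.4,y/4+120-.4)
print("board centre",at("top",c(360,277),30))
im,y,p=measure()
S=bot.capture("scene").astype(int); m=(S[...,0]>90)&(S[...,1]<60)&(S[...,2]<60); m[:,260:]=0; m[:215]=0;m[245:]=0
ys,xs=np.nonzero(m); print(len(xs),xs.mean(),ys.mean(),at("scene",(xs.mean(),ys.mean()),18))
print("tip corners top",[at("top",c(*q),22).round() for q in [(548,286),(545,320)]], "tri", tri(s(252,458),c(546,303)))
E
python3 -m jog '[[-20,-12,0,0,0,0],[-34,-20,0,0,0,0],[-34,-20,0,0,0,0],[-34,-20,0,0,0,0],[-34,-20,0,0,0,0],[-34,-20,0,0,0,0],[-34,-20,0,0,0,0],[-34,-20,0,0,0,0],[-34,-20,0,0,0,0],[-34,-20,0,0,0,0],[-34,-20,0,0,0,0],[-34,-20,0,0,0,0]]' 0
```

```text
board centre [585.11217402  89.41805694]
114 248.21052631578948 228.05263157894737 [573.85918399 -55.78273237]
tip corners top [array([582., -79.]), array([551., -77.])] tri [568.60495493 -77.05803585   3.55994558]
time: 2.65
tool_pos: [482.2, 94.9, 226.9]
tcp_rot: [3.141, 0.0, 2.7]
contact_force: [0.7, 0.6, 0.7]
grip_width: 1.6
finger_force: 0.0
```

```bash
cat >> h.py <<'E'
HUB=np.array([585.2,90.2])
ang=lambda v:np.degrees(np.arctan2(v[1]-HUB[1],v[0]-HUB[0]))
def report(save=None):
    im=bot.capture("top")
    if save: cv2.imwrite(save,cv2.resize(im[110:270,140:320,::-1],(675,600),interpolation=cv2.INTER_CUBIC))
    r=im.astype(int); box=lambda m,a,b,c,d:[v.mean() for v in np.nonzero(m*np.pad(np.ones((d-b,c-a)),((b,384-d),(a,512-c))))[::-1]]
    P=at("top",box((r[...,0]>1.6*r[...,1])&(r[...,0]>90)&(r[...,0]>1.6*r[...,2]),270,180,290,200),22)
    Y=at("top",box((r[...,0]>110)&(r[...,1]>110)&(r[...,2]<90),190,130,290,225),97)
    print("ptr",P.round(1),ang(P).round(1),"yellow",Y.round(1),ang(Y).round(1),np.linalg.norm(Y-HUB).round(1))
    tgt=HUB+78*(P-HUB)/np.linalg.norm(P-HUB); print("err mm",np.linalg.norm(Y-tgt).round(1))
    return im
E
python3 - <<'E'
from h import *
report()
E
```

```text
ptr [568.8 -52.5] -96.5 yellow [612.2  35. ] -63.9 61.5
err mm 42.3
```

```bash
python3 -m jog '[[-10,-8,0,0,0,0],[0,0,25,0,0,0],[0,0,25,0,0,0],[0,0,25,0,0,0],[0,0,23,0,0,0],[0,0,0,0,0,0]]'; python3 -c "
from h import *
cv2.imwrite('pics/s1.png',cv2.resize(bot.capture('scene')[100:280,160:400,::-1],(800,600)))"
```

```text
time: 3.3
tool_pos: [484.7, 85.5, 126.3]
tcp_rot: [-3.139, -0.006, 2.701]
contact_force: [0.6, 0.2, 0.0]
grip_width: 0.7
finger_force: 0.0
```

View pics/s1.png

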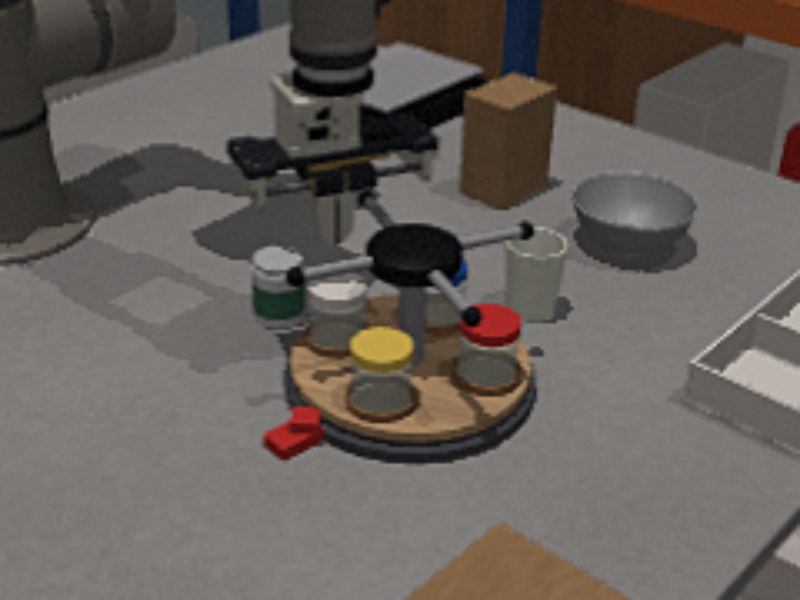

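The fingertip (about (330,225) in the crop) hangs just short of the near spoke. The jars are untouched. Now I'll approach and push round the arc.

```bash
python3 -m jog '[[0,8,0,0,0,0],[0,7,0,0,0,0],[0,3,0,0,0,0],[0.8,2.6,0,0,0,0.03],[0.8,2.6,0,0,0,0.03],[0.8,2.6,0,0,0,0.03],[0.8,2.6,0,0,0,0.03],[0.8,2.6,0,0,0,0.03],[0.8,2.6,0,0,0,0.03],[0.8,2.6,0,0,0,0.03],[0.8,2.6,0,0,0,0.03],[0.8,2.6,0,0,0,0.03]]'; cat >>h.py <<'E'
def sc():
    im=bot.capture("scene").astype(int); r,g,b=im[...,0],im[...,1],im[...,2]
    m=((r>100)&(g>.75*r)&(b<.45*r)).astype(np.uint8); m[:190]=0;m[240:]=0;m[:,:220]=0;m[:,330:]=0
    n,_,st,ce=cv2.connectedComponentsWithStats(m); i=1+np.argmax(st[1:,4])
    Y=at("scene",ce[i],95); print("scene yellow",st[i],ce[i].round(1),Y.round(1),ang(Y).round(1),np.linalg.norm(Y-HUB).round(1))
    return im
E
python3 -c "
from h import *
sc();report()"
```

```text
time: 4.55
tool_pos: [501.4, 124.9, 129.4]
tcp_rot: [3.141, 0.001, 2.429]
contact_force: [-0.6, -2.2, 0.7]
grip_width: 0.2
finger_force: 0.8
scene yellow [260 197  19  13 181] [268.8 202.2] [599.9   7.7] -79.9 83.8
ptr [568.8 -52.3] -96.6 yellow [600.8  32.3] -74.9 59.9
err mm 31.4
```

```bash
python3 -m jog '[[0.8,2.6,0,0,0,0.03],[0.8,2.6,0,0,0,0.03],[0.8,2.6,0,0,0,0.03],[0.8,2.6,0,0,0,0.03],[0.8,2.6,0,0,0,0.03],[0.8,2.6,0,0,0,0.03],[0.4,1.7,0,0,0,0.02],[0,0,0,0,0,0]]'; 
python3 -c "
from h import *
sc();report('pics/t2.png')"
```

```text
time: 5.45
tool_pos: [510.0, 140.8, 129.0]
tcp_rot: [3.141, 0.0, 2.23]
contact_force: [0.6, 0.2, 0.2]
grip_width: 0.5
finger_force: 0.1
scene yellow [256 195  19  13 175] [265.  200.3] [584.7   7.3] -90.3 82.9
ptr [568.8 -52.5] -96.5 yellow [590.9  29.2] -84.6 61.2
err mm 22.0
```

View pics/t2.png

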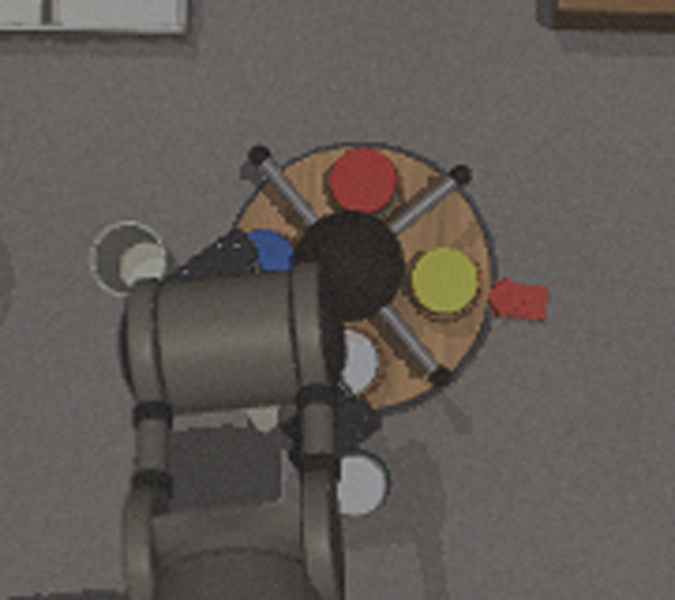

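The yellow lid is at crop (444,281), with balls at (460,175), (440,376) and (260,154). It's still a few degrees short of the pointer at (520,300).

```bash
python3 -c "
from h import *
c=lambda x,y:(x/3.75+140-.4,y/3.75+110-.4)
print('lid',ang(at('top',c(444,281),97)),[ang(at('top',c(*q),150)) for q in [(460,175),(440,376),(260,154)]])
print('tip',ang(at('top',c(546,303),22)), 'base', ang(at('top',c(500,299),24)))"
```

```text
lid -95.1889826103909 [np.float64(-49.01144939249348), np.float64(-139.43405572074707), np.float64(40.45840321866756)]
tip -96.37891828166184 base -97.35383099865359
```

```bash
python3 -m jog '[[0.4,1.8,0,0,0,0.02],[0.4,1.5,0,0,0,0.017],[0,0,0,0,0,0],[0,-6,0,0,0,0],[0,-8,0,0,0,0],[0,-8,0,0,0,0],[0,0,-30,0,0,0],[0,0,-40,0,0,0],[0,0,-40,0,0,0],[0,0,-30,0,0,0]]'; 
python3 -m jog '[[-10,-30,0,0,0,0],[-10,-30,0,0,0,0],[0,-20,0,0,0,0],[0,0,0,0,0,0]]'; 
python3 -c "
from h import *
sc();report('pics/t3.png')"
```

```text
time: 6.55
tool_pos: [494.0, 130.0, 271.4]
tcp_rot: [3.139, 0.001, 2.193]
contact_force: [0.1, -0.3, 1.0]
grip_width: 0.6
finger_force: 0.0
time: 6.95
tool_pos: [438.8, 66.2, 269.0]
tcp_rot: [-3.141, 0.0, 2.191]
contact_force: [-0.1, 0.1, -0.3]
grip_width: 0.3
finger_force: 0.0
scene yellow [256 194  19  14 175] [264.3 199.9] [581.5   7.4] -92.6 82.9
ptr [568.8 -52.5] -96.5 yellow [584.4  41.9] -90.9 48.4
err mm 30.3
```

View pics/t3.png

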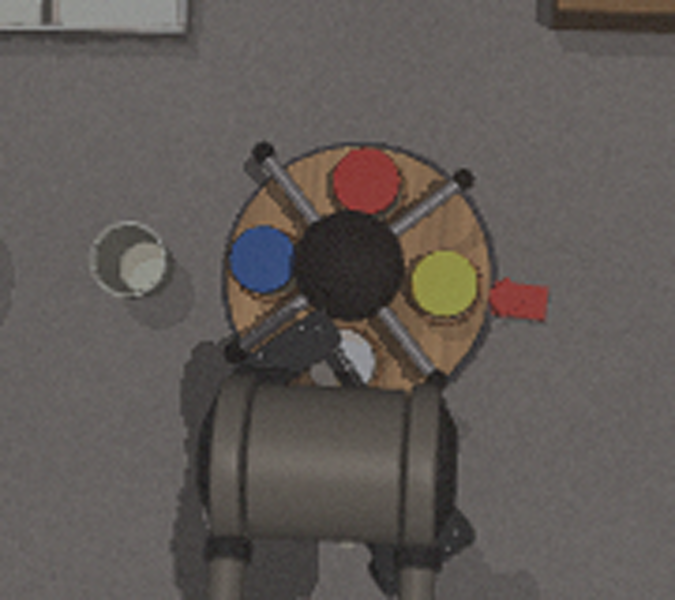

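The yellow lid, at crop (444,284), now lies in line with the pointer at (520,300). It turned about 2° further, to roughly -96.5°. The arm is well above everything and clear.

```bash
python3 -c "
from plant import bot
print(bot.close_job())"
```

```text
the job is handed in; nothing more can be done
None
```

I turned the carousel about 26° with a fingertip on one spoke, and the yellow-lidded jar now stands in line with the red pointer to within about 1° as measured from the top camera; the arm is clear and the job is handed in, with no verdict returned.

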